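Gauge a handle blank, then hold the spring vice open at that size

ROBOT

A 6-joint arm with a two-finger parallel gripper is mounted at the origin on a cart in front of the work surface, level with it; the furniture and walls round the work are solid. World frame = base frame: x ahead of the robot, y to its left, z up, the work surface at z = 0. Lengths are in m, angles in rad, forces in N, time in s.
With the tool pointing down it reaches from about 0.35 to 0.85 m from the base axis. Payload 8.1 kg.
Tool frame: the origin (TCP) lies at the centre of the arm's flange, where the gripper is bolted on; the fingertips stand 186 mm ahead of it and the grasp point (between the pads) lies 167 mm ahead of it; z points along the fingers, y is the line along which they close (so a half turn about z gives the same grasp; the last joint's range is limited). The gripper opens to 93 mm and grips with 3 to 60 N. Pads are 15 mm wide; open, the fingers measure 128 mm over their backs; the gripper's body (75 mm by 188 mm) begins 65 mm behind the grasp point.
Start: joints at [1.148, 0.13, 1.488, -0, 1.523, -0.085], TCP at [0.199, 0.566, 0.405] pointing down, gripper open.
Joint ranges: [-2.96, 2.96], [-0.89, 2.26], [0.02, 2.5], [-1.34, 4.48], [0, 2.73], [-2.66, 2.66]. Speed limits (rad/s): [2.39, 2.39, 2.79, 3.14, 3.14, 3.14].

INTERFACE

Orientations are given as a rotation vector (axis times angle).
In Python, from plant import robot gives the robot as it stands.
- The arm moves only by the tool apply_moves, never from a script. Its argument "series" is a list of rows, each a list of 2 entries, a list of its own where there are three numbers: the shift along the tool's x, y, z in mm, then the turn, a rotation vector about the tool's x, y, z in rad. A call has 1 to 12 rows; each row shifts and turns the commanded pose from where the row before left it, along the tool's axes as they then stand; what a row does not reach is not made up. A row lasts 1/12 s, in which the tool goes at most 41.7 mm and 7.16 degrees, less where a joint would pass 70% of its speed; a pose out of reach is approached as far as the arm can. A call is refused whole if a number of a shift passes 41.7 or a number of a turn 0.125, either way. A call with a gripper value outside its range is refused whole. "claw" is the opening, from 0 (shut) to 1 (fully open), set as the call begins (left out, the last holds). The fingers move at their own pace and stop on an object; "newtons" is the grip in N (left out, the last holds). Time passes only in rows, so rows that do not move let the fingers close. It gives the time, the measured TCP pose, the force, the opening and the grip force at its end, in the units of the state.
- robot.read_state(): the state, without advancing time (a new reading comes with each control period).
- robot.read_camera(name): name is "scene" or "side" or "wrist"; returns (picture, depth): 400x640x3 uint8, blue, green, red; 400x640 float32, m along the optical axis (not along the pixel's ray), 0 where there is no reading.
- robot.calibration(name): a dict with "fx", "fy", "cx", "cy" (pixels), "extrinsics" (4x4, takes a point from world to camera coordinates). Camera axes: x right, y down, z forward; pixel columns grow to the right and rows downward; lengths in m; the calibration is good to about 2 mm. A picture is of the moment at which its call begins: read the wrist's pose just before it. calibration takes no time and is no camera call; for the wrist camera it gives the pose at the moment of the call.
- robot.close_job(): hands the job in; it is judged then, once.
The state is a dict: "t": time; "q": joint angles; "dq": joint speeds; "joint_torque": joint torques, N m; "tool_pos": TCP position; "orientation": TCP orientation; "force": force on the tool from outside, world axes, zero at the start; "wrist_torque": the same for the moment, N m; "opening": finger opening in m; "gripper_force": force on a finger pad.
Only numpy, scipy, OpenCV 4.12 (cv2) and the standard library are available. Lean on these libraries where they do the work, as an engineer would, in place of code of your own. Each camera call takes 0.05 s, during which the arm holds its last target. There are 200 camera calls.

TASK

A handle blank stands between the open jaws of the slide gauge at the front of the metal fixture: slide the gauge's jaw shut by its post until it presses the blank firmly against the fixed jaw, then let go of the gauge and leave it there. Then pull the spring-loaded jaw of the little vice behind it open by its own post until its pointer stands exactly opposite the gauge's pointer, and finish while still holding it there with the gripper, so that I can load the vice. Keep the blank upright and leave the other things on the bench where they are.

Things in the scene. Friction and masses are not known exactly. Their poses are not given: they have to be found in the camera images.
- base: fixed aluminium plate, 90 x 225 x 10 mm, yawed up to 0.35 rad. Origin on the bench at the zero line; plate x -25..65, y -190..35 mm. Both fixed jaw faces are at y = 0; both sliding jaws open toward -y. Gauge jaws (4-34 mm high) jut to x = -75 mm over bare bench, where the blank stands. Spring vice along x = 45 mm: fixed jaw y 0..20, fixed barrel block y -70..-100 mm, tops at 35-38 mm height
- gauge_jaw (a joint): opening of the slide gauge in m: 0 = jaws shut, at most 0.080; the sliding jaw's face is at y = -opening in the base's frame. Starts 65 to 75 mm open. Slides with about 1.5 N of friction and stays where it is left; it has no spring
- gauge_post (a point): grip point of the gauge slide's upright round post: 16 mm in diameter, from 32 to 66 mm above the bench; the point is on its axis 56 mm above the bench, at x = -10 mm, y = -32 mm - opening in the base's frame. Axes as the base's
- gauge_pointer (a point): tip of the small black pointer (5 mm wide) on top of the gauge slide, which points to +x toward the vice; at x = +18 mm, y = -7 mm - opening in the base's frame, 30 mm above the bench. Axes as the base's
- spring_jaw (a joint): opening of the spring vice in m: 0 = shut (as it starts), at most 0.055; the moving jaw's face is at y = -opening in the base's frame. A spring shuts it: 5 N at 0, and 80 N/m more (about 7 to 9 N where it is wanted); it snaps shut when let go
- spring_post (a point): grip point of the spring jaw's upright pull post: 16 mm in diameter from 34 to 68 mm above the bench, with a 19 mm cap up to 72 mm; the point is on its axis 56 mm above the bench, at x = +45 mm, y = -118 mm - opening in the base's frame. Axes as the base's. Pull it along the base's -y
- spring_pointer (a point): tip of the small black pointer (5 mm wide) on the spring jaw, which points to -x toward the gauge; at x = +19 mm, y = -7 mm - opening in the base's frame, 30 mm above the bench. The two pointers are in line when both openings are equal. Axes as the base's
- blank_a: loose turned wooden handle blank standing upright, 28 mm in diameter over its lower 42 mm, then a slimmer neck and rim, 60 mm tall; origin at the centre of its foot. Three such blanks differ in diameter (28, 36, 44 mm): any one of them may stand between the gauge's jaws, the other two are spares at the right of the bench, to be left alone
- blank_b: loose turned wooden handle blank standing upright, 36 mm in diameter over its lower 42 mm, then a slimmer neck and rim, 60 mm tall; origin at the centre of its foot. Three such blanks differ in diameter (28, 36, 44 mm): any one of them may stand between the gauge's jaws, the other two are spares at the right of the bench, to be left alone
- blank_c: loose turned wooden handle blank standing upright, 44 mm in diameter over its lower 42 mm, then a slimmer neck and rim, 60 mm tall; origin at the centre of its foot. Three such blanks differ in diameter (28, 36, 44 mm): any one of them may stand between the gauge's jaws, the other two are spares at the right of the bench, to be left alone
- glue_bottle: white glue bottle with orange tip, 54 mm wide, 161 mm tall, standing left of the fixture; origin at its foot. Leave alone
- height_gauge: notched steel plate on a foot, 34 x 50 x 83 mm, at the right; origin under its foot. Leave alone
- brush: finished shaving brush with black handle, 68 x 64 x 122 mm, standing at the left; origin at its foot. Leave alone

How it is judged:
By the outcome, as a careful person would: the job done as asked, in the order asked, and still so for the second after the job is handed in, while the arm keeps its last pose, push and grip.
It also fails if it takes over 45 s, if anything falls off the work surface, if the arm or the gripper's body presses on something with over 40 N, if the wrist force passes 120 N, or if a joint passes its speed limit or range.

## Working session

There is one attempt and no reset: what is moved stays moved. The work goes in short steps, Python scripts to look and compute and a tool call to move; the robot and the scene stay as the last step left them, time stands still between calls to the robot, and variables do not carry over. Pictures are saved under pics/ and viewed, at most 10 in all, crops included, and the job is handed in when it is done.

Besides the shell and the picture viewer there is one more tool, called after "Request:" as name([rows], argument=value, ...), one row to a line, values as JSON. apply_moves: Moves the arm, as the interface text tells. Its arguments: {"type":"object","properties":{"series":{"type":"array"},"claw":{"type":"number"},"newtons":{"type":"number"}},"required":["series"]}

```bash
mkdir -p pics; cat > h.py <<'E'
import numpy as np,cv2
from plant import robot
def cam(n):
    c=robot.calibration(n); im,d=robot.read_camera(n); return im,d,c
def cloud(d,c):
    v,u=np.mgrid[0:d.shape[0],0:d.shape[1]]
    P=np.stack([(u-c['cx'])/c['fx']*d,(v-c['cy'])/c['fy']*d,d],-1)
    E=np.array(c['extrinsics']); return (P-E[:3,3])@E[:3,:3]
def ray(u,v,c,z):
    E=np.array(c['extrinsics']);R=E[:3,:3];o=-R.T@E[:3,3]
    r=R.T@np.array([(u-c['cx'])/c['fx'],(v-c['cy'])/c['fy'],1]); return o+r*(z-o[2])/r[2]
def proj(p,c):
    E=np.array(c['extrinsics']);q=E[:3,:3]@p+E[:3,3];return q[0]/q[2]*c['fx']+c['cx'],q[1]/q[2]*c['fy']+c['cy']
E
python3 - <<'E'
from h import *
print(robot.read_state())
for n in('scene','side'):
    im,d,c=cam(n);cv2.imwrite(f'pics/{n}0.png',im);np.savez(f'{n}0.npz',im=im,d=d,c=c);print(n,c)
E
```

```text
{'t': 0.0, 'q': array([ 1.14758108e+00,  1.31163714e-01,  1.48928500e+00, -2.26528454e-05,
        1.52300955e+00, -8.53762280e-02]), 'dq': array([-1.73385240e-03,  3.32237834e-04,  5.85630674e-04, -1.07136715e-03,
       -2.38292737e-05,  2.89523702e-04]), 'joint_torque': array([ 4.83444055e-04, -5.59864604e+01, -4.91747224e+01,  7.68362009e-02,
        3.60446039e-02, -2.09167119e-04]), 'tool_pos': array([0.19874273, 0.56588088, 0.40368247]), 'orientation': array([-5.28079041e-01, -3.09643631e+00,  2.84478671e-03]), 'force': array([ 1.07479805, -0.13301336,  0.47956645]), 'wrist_torque': array([-0.02100658,  0.00059221,  0.03130915]), 'gripper_force': 0.0, 'opening': 0.09273464225897105}
scene {'fx': 428.6268381459234, 'fy': 428.6268381459234, 'cx': 315.41008480957015, 'cy': 208.1500061267541, 'extrinsics': array([[ 0.73427848, -0.67854744,  0.02021099, -0.18928782],
       [-0.48044722, -0.54048036, -0.69068911,  0.39747183],
       [ 0.47958898,  0.49744784, -0.72286933,  0.76537331],
       [ 0.        ,  0.        ,  0.        ,  1.        ]])}
side {'fx': 466.75148533117806, 'fy': 466.75148533117806, 'cx': 312.14155391783004, 'cy': 190.97212921533608, 'extrinsics': array([[-0.96451953, -0.26307172,  0.02225627,  0.53068404],
       [-0.11166138,  0.33009371, -0.93732059,  0.05228484],
       [ 0.23923588, -0.90654918, -0.34775678,  1.39262583],
       [ 0.        ,  0.        ,  0.        ,  1.        ]])}
```

View pics/scene0.png

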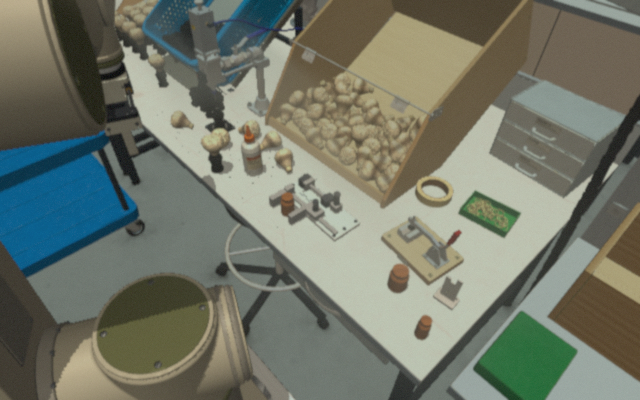

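View pics/side0.png

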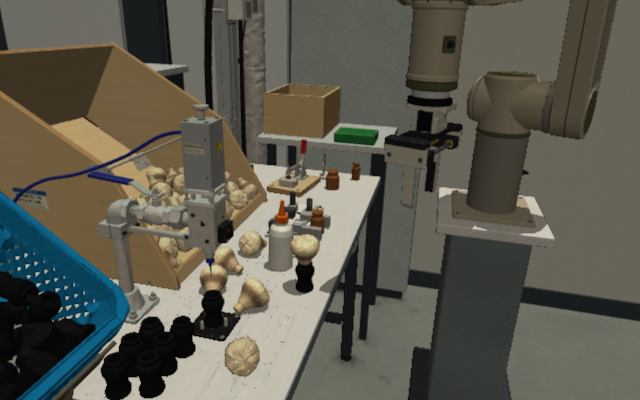

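The scene view shows the fixture at about (315,207), with a blank at (288,203). In the side view it is at about (310,215). I'll enlarge it.

```bash
python3 - <<'E'
from h import *
f=np.load('scene0.npz',allow_pickle=True);c=f['c'].item()
cv2.imwrite('pics/c1.png',cv2.resize(f['im'][165:245,260:365],None,fx=7,fy=7,interpolation=cv2.INTER_CUBIC))
P=cloud(f['d'],c)
for u,v in[(287,203),(315,207),(340,220),(303,180),(336,197),(320,208)]:print(u,v,P[v,u],ray(u,v,c,0.01))
E
```

```text
287 203 [0.44283946 0.30894271 0.04479393] [0.46406314 0.33562061 0.01      ]
315 207 [0.48417924 0.24797159 0.04884717] [0.51004962 0.27488565 0.01      ]
340 220 [0.52739691 0.19815281 0.00910996] [0.52678605 0.19761987 0.01      ]
303 180 [0.53734204 0.35363667 0.03646526] [0.55646163 0.37520365 0.01      ]
336 197 [0.53691525 0.2269429  0.06539765] [0.57841714 0.26463211 0.01      ]
320 208 [0.50419329 0.25000892 0.02967637] [0.51747464 0.26336519 0.01      ]
```

View pics/c1.png

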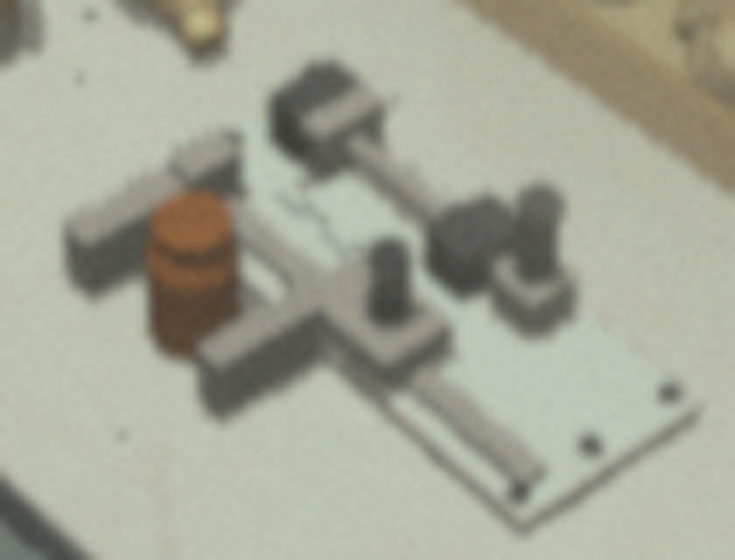

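The crop shows the jaws jutting toward the robot with the blank at crop (190,275). The gauge post is at (390,280) and the spring post at (540,230). Next I'll move above it for a wrist view.

```bash
cat >> h.py <<'E'
from scipy.spatial.transform import Rotation as Ro
def delta(p,yaw,s=None):
    """tool-frame shift (mm) and turn to reach TCP p, tool down, tool y along base y (yaw)"""
    s=s or robot.read_state();R=Ro.from_rotvec(s['orientation']).as_matrix()
    y=np.array([-np.sin(yaw),np.cos(yaw),0]);z=np.array([0,0,-1.]);x=np.cross(y,z)
    T=np.stack([x,y,z],1)
    return (R.T@(np.array(p)-s['tool_pos'])*1000).round(1),Ro.from_matrix(R.T@T).as_rotvec().round(4),(T.T@(np.array(p)-s['tool_pos'])*1000).round(1)
E
python3 - <<'E'
from h import *
s=robot.read_state();R=Ro.from_rotvec(s['orientation']).as_matrix();print(R.round(3))
c=robot.calibration('wrist');E=np.array(c['extrinsics']);print(c['fx'],R.T@(-E[:3,:3].T@E[:3,3]-s['tool_pos']),(R.T@E[:3,:3].T).round(3))
print(delta([.49,.25,.40],-.09))
f=np.load('scene0.npz',allow_pickle=True);c=f['c'].item();P=cloud(f['d'],c)
for u,v in[(250,150),(252,170),(390,190),(265,120),(215,145)]:print(u,v,P[v,u])
E
```

```text
[[-0.943  0.331 -0.001]
 [ 0.331  0.943 -0.002]
 [ 0.    -0.002 -1.   ]]
286.84542885654315 [0.06775395 0.00156612 0.02024699] [[ 0.    -0.969 -0.246]
 [ 1.     0.     0.001]
 [-0.001 -0.246  0.969]]
(array([-379.5, -201.5,    4.1]), array([-0.0016, -0.0003, -0.2478]), array([-318.5, -288.5,    3.8]))
250 150 [0.46726411 0.49164272 0.09466678]
252 170 [0.46503504 0.48963826 0.02524242]
390 190 [0.66544091 0.15586281 0.05923769]
265 120 [0.65109905 0.66851492 0.01590262]
215 145 [0.3997341  0.55545304 0.10904026]
```

Request:
apply_moves([
  [[0,0,0],[0,0,-0.124]],
  [[0,0,0],[0,0,-0.124]],
  [[-26.5,-24,0],[0,0,0]],
  [[-26.5,-24,0],[0,0,0]],
  [[-26.5,-24,0],[0,0,0]],
  [[-26.5,-24,0],[0,0,0]],
  [[-26.5,-24,0],[0,0,0]],
  [[-26.5,-24,0],[0,0,0]],
  [[-26.5,-24,0],[0,0,0]],
  [[-26.5,-24,0],[0,0,0]],
  [[-26.5,-24,0],[0,0,0]],
  [[-26.5,-24,0],[0,0,0]],
])

```text
t: 1.1
tool_pos: [0.442, 0.3017, 0.4044]
orientation: [-0.141, -3.138, 0.0]
force: [0.1, 0.2, 0.4]
opening: 0.0931
gripper_force: 0.0
```

Request:
apply_moves([
  [[-26.5,-24,0],[0,0,0]],
  [[-26.5,-24,0],[0,0,0]],
  [[0,0,0],[0,0,0]],
  [[0,0,0],[0,0,0]],
], claw=0.45)

```text
t: 1.43
tool_pos: [0.4906, 0.2492, 0.4041]
orientation: [-0.147, -3.137, 0.001]
force: [-0.2, 0.1, 0.4]
opening: 0.0709
gripper_force: 0.0
```

```bash
python3 - <<'E'
from h import *
print(robot.read_state()['tool_pos'])
im,d,c=cam('wrist');cv2.imwrite('pics/w1.png',im);np.savez('w1.npz',im=im,d=d,c=c)
E
```

```text
[0.49059916 0.24921219 0.40407543]
```

View pics/w1.png

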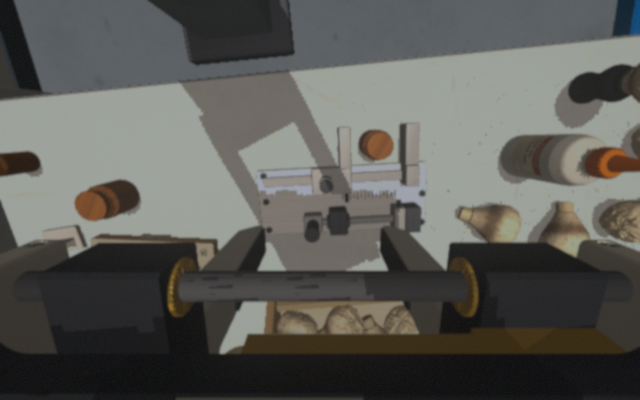

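The wrist view shows the plate at (260–425, 163–240). The gauge post is at (326,184), the spring post at (313,228), the blank at (377,145) and the jaws at (345,148) and (411,148). I'll fit the pose from the depth.

```bash
python3 - <<'E'
from h import *
f=np.load('w1.npz',allow_pickle=True);c=f['c'].item();im=f['im'];P=cloud(f['d'],c)
cv2.imwrite('pics/w1c.png',cv2.resize(im[115:250,250:435],None,fx=4.3,fy=4.3,interpolation=cv2.INTER_CUBIC))
print(ray(260,170,c,.01),ray(424,163,c,.01))
Z=P[...,2];roi=np.zeros(Z.shape,bool);roi[115:248,255:430]=1
for lo,hi in[(.018,.027),(.027,.033),(.033,.044),(.055,.068),(.068,.08)]:
    m=(roi&(Z>lo)&(Z<hi)).astype(np.uint8)
    n,l,st,ce=cv2.connectedComponentsWithStats(m)
    for i in range(1,n):
        if st[i,4]>12:
            q=P[l==i];print(lo,hi,st[i],q.mean(0).round(4),q.min(0).round(4),q.max(0).round(4))
E
```

```text
[0.47098735 0.17046327 0.01      ] [0.48172596 0.3846013  0.01      ]
0.018 0.027 [402 124   3  61 120] [0.4668 0.3541 0.0225] [0.4297 0.3526 0.018 ] [0.5039 0.3557 0.027 ]
0.018 0.027 [360 133   6  15  16] [0.444  0.3036 0.0226] [0.4361 0.3012 0.0184] [0.4527 0.3086 0.0267]
0.018 0.027 [318 167  14   1  14] [0.4733 0.255  0.0217] [0.4729 0.2468 0.0182] [0.4736 0.2632 0.026 ]
0.018 0.027 [378 205  19  13  52] [0.5399 0.3323 0.0238] [0.5313 0.3187 0.0187] [0.5449 0.3434 0.027 ]
0.018 0.027 [401 204  16   3  31] [0.5322 0.3595 0.0229] [0.5317 0.3499 0.0187] [0.5331 0.3695 0.0265]
0.018 0.027 [329 207  18   4  32] [0.5289 0.2667 0.0231] [0.528  0.2558 0.0184] [0.5305 0.2781 0.0269]
0.018 0.027 [304 212  18   4  34] [0.5326 0.2334 0.0227] [0.5318 0.2224 0.0181] [0.5336 0.2449 0.0269]
0.018 0.027 [350 216  27   4  43] [0.5426 0.2997 0.0256] [0.541  0.2824 0.0231] [0.5448 0.3162 0.027 ]
0.027 0.033 [404 124   5  54  94] [0.4603 0.3546 0.0305] [0.4298 0.3528 0.027 ] [0.4939 0.3582 0.033 ]
0.027 0.033 [311 165  41  38 834] [0.4899 0.2641 0.0316] [0.4712 0.2368 0.027 ] [0.5191 0.2875 0.033 ]

[... 843 characters left out ...]
7  28  26 640] [0.5466 0.3542 0.0377] [0.5312 0.3368 0.0336] [0.5656 0.3717 0.04  ]
0.033 0.044 [327 211  23  25 450] [0.5451 0.266  0.0347] [0.5283 0.2517 0.033 ] [0.562  0.2799 0.0371]
0.033 0.044 [304 216  19  17 146] [0.5392 0.2354 0.035 ] [0.5324 0.2223 0.0331] [0.5556 0.245  0.0435]
0.055 0.068 [367 133  27  27 583] [0.4505 0.3188 0.0599] [0.436  0.3043 0.0576] [0.4652 0.3337 0.0623]
0.055 0.068 [319 179  15  15 175] [0.4891 0.2551 0.0646] [0.482  0.2468 0.0561] [0.4975 0.2632 0.0678]
0.055 0.068 [306 225  13   6  32] [0.5382 0.2347 0.0597] [0.5364 0.2262 0.0551] [0.5429 0.2406 0.0652]
0.068 0.08 [304 228  16  15 191] [0.5438 0.2333 0.0717] [0.5354 0.2243 0.0694] [0.5528 0.242  0.0736]
```

View pics/w1c.png

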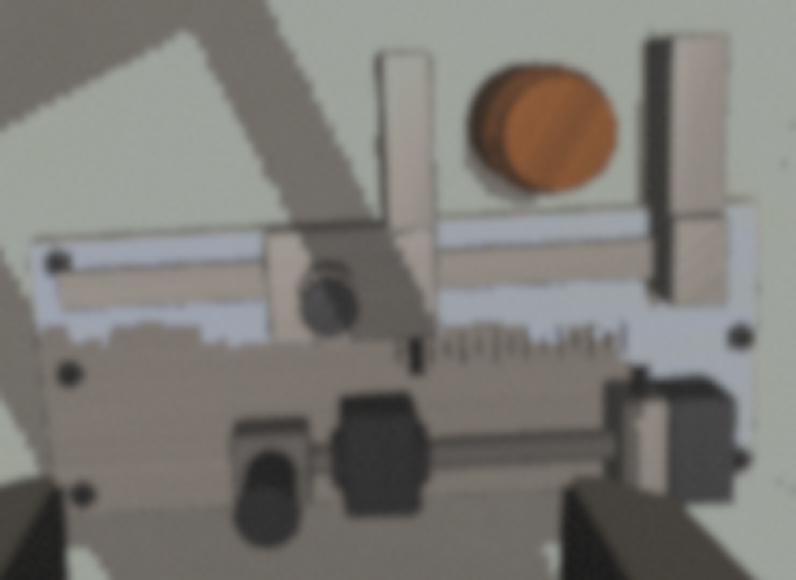

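```bash
python3 - <<'E'
from h import *
print(robot.read_state()['opening'])
print(delta([.490,.255,.224],-.055))
E
```

```text
0.06730642745708051
(array([  0. ,   4.7, 180.2]), array([-0.0002, -0.0013, -0.0367]), array([1.000e-01, 4.700e+00, 1.802e+02]))
```

Request:
apply_moves([
  [[0,4.7,30],[0,0,-0.037]],
  [[0,0,30],[0,0,0]],
  [[0,0,30],[0,0,0]],
  [[0,0,30],[0,0,0]],
  [[0,0,20],[0,0,0]],
  [[0,0,15],[0,0,0]],
  [[0,0,0],[0,0,0]],
  [[0,0,0],[0,0,0]],
])

```text
t: 2.15
tool_pos: [0.4889, 0.2564, 0.249]
orientation: [-0.08, -3.138, 0.001]
force: [0.3, 0.0, 0.9]
opening: 0.0415
gripper_force: 0.0
```

```bash
python3 - <<'E'
from h import *
print(robot.read_state()['opening'],delta([.490,.255,.224],-.055))
im,d,c=cam('wrist');cv2.imwrite('pics/w2.png',im);np.savez('w2.npz',im=im,d=d,c=c)
E
```

```text
0.04145186886257764 (array([-1.2, -1.3, 25. ]), array([-0.0008, -0.0023,  0.0039]), array([-1.2, -1.3, 25. ]))
```

View pics/w2.png

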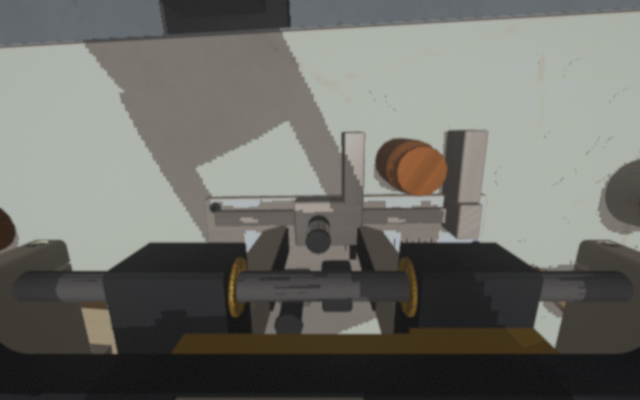

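The post, at (318,238), sits midway between the fingers. I'll recheck its position and the yaw from this closer view.

```bash
python3 - <<'E'
from h import *
f=np.load('w2.npz',allow_pickle=True);c=f['c'].item();im=f['im'];P=cloud(f['d'],c);Z=P[...,2]
q=P[225:262,300:340].reshape(-1,3);q=q[(q[:,2]>.0645)&(q[:,2]<.07)];print('gauge',q.min(0),q.max(0),(q.min(0)+q.max(0))/2)
q=P[300:340,265:315].reshape(-1,3);q=q[(q[:,2]>.069)&(q[:,2]<.08)];print('spring',len(q),len(q) and (q.min(0),q.max(0),(q.min(0)+q.max(0))/2))
# jaw faces: edges of tops (z~.034) by column transitions, per row
for name,(a,b) in dict(mov=(338,372),fix=(440,492)).items():
  L=[];Rr=[]
  for v in range(140,192,3):
    m=[u for u in range(a,b) if .031<Z[v,u]<.039]
    if len(m)>5:L.append(P[v,m[0]]);Rr.append(P[v,m[-1]])
  for k,A in(('left',L),('right',Rr)):
    A=np.array(A);p=np.polyfit(A[:,0],A[:,1],1);print(name,k,p, np.polyval(p,.45),'yaw',np.arctan(p[0]),np.std(A[:,1]-np.polyval(p,A[:,0])))
# plate front edge
e=[]
for u in list(range(225,335,5))+list(range(370,440,5)):
  col=P[185:215,u]; i=np.where((col[:,2]>.0065)&(col[:,2]<.013))[0]
  if len(i): e.append(col[i[0]])
e=np.array(e);p=np.polyfit(e[:,1],e[:,0],1);print('edge yaw',-np.arctan(p[0]),p,np.std(e[:,0]-np.polyval(p,e[:,1])))
E
```

```text
gauge [0.48199319 0.24759922 0.06450102] [0.49783478 0.2624622  0.0680519 ] [0.48991399 0.25503071 0.06627646]
spring 512 (array([0.53454154, 0.22403204, 0.06912367]), array([0.54911314, 0.24257705, 0.07331876]), array([0.54182734, 0.23330455, 0.07122121]))
mov left [-0.0323639   0.28918611] 0.27462235261390394 yaw -0.03235260744975449 2.8057679124625807e-05
mov right [-0.04728489  0.30921132] 0.28793311814521416 yaw -0.04724969615696896 0.00025455826842585164
fix left [-0.03093454  0.36836616] 0.3544456188762096 yaw -0.03092467666709648 0.0003053440841769218
fix right [-0.02972539  0.38307636] 0.36969993779176474 yaw -0.029716637980583896 0.000537548719711081
edge yaw -0.03784360191028399 [0.03786168 0.46558843] 0.0002195527147376355
```

Request:
apply_moves([
  [[-1.2,-1.3,10],[0,0.0,-0.011]],
  [[0,0,10],[0,0,0]],
  [[0,0,5],[0,0,0]],
  [[0,0,0],[0,0,0]],
])

```text
t: 2.53
tool_pos: [0.4906, 0.2538, 0.2231]
orientation: [-0.066, -3.139, 0.001]
force: [-0.6, -0.4, -0.3]
opening: 0.0422
gripper_force: 0.0
```

Request:
apply_moves([
  [[0,0,0],[0,0,0]],
  [[0,0,0],[0,0,0]],
  [[0,0,0],[0,0,0]],
  [[0,0,0],[0,0,0]],
  [[0,0,0],[0,0,0]],
  [[0,0,0],[0,0,0]],
], claw=0.0, newtons=15)

```text
t: 3.03
tool_pos: [0.4915, 0.2541, 0.2252]
orientation: [0.066, 3.14, 0.0]
force: [-0.7, -0.8, 1.4]
opening: 0.0152
gripper_force: 15.0
```

Request:
apply_moves([
  [[0,4,0],[0,0,0]],
  [[0,4,0],[0,0,0]],
  [[0,4,0],[0,0,0]],
  [[0,4,0],[0,0,0]],
  [[0,2,0],[0,0,0]],
  [[0,0,0],[0,0,0]],
])

```text
t: 3.53
tool_pos: [0.4922, 0.2729, 0.2251]
orientation: [0.065, 3.14, 0.001]
force: [-1.0, 1.0, 5.0]
opening: 0.0156
gripper_force: 15.0
```

Request:
apply_moves([
  [[0,2,0],[0,0,0]],
  [[0,2,0],[0,0,0]],
  [[0,0,0],[0,0,0]],
])

```text
t: 3.78
tool_pos: [0.4923, 0.2765, 0.2251]
orientation: [0.065, 3.14, 0.001]
force: [-0.5, -0.2, 5.3]
opening: 0.0156
gripper_force: 15.0
```

Request:
apply_moves([
  [[0,2,0],[0,0,0]],
  [[0,2,0],[0,0,0]],
  [[0,0,0],[0,0,0]],
])

```text
t: 4.03
tool_pos: [0.4925, 0.2804, 0.2251]
orientation: [0.065, 3.14, 0.001]
force: [-1.9, -0.8, 5.5]
opening: 0.0156
gripper_force: 15.0
```

Request:
apply_moves([
  [[0,2,0],[0,0,0]],
  [[0,0,0],[0,0,0]],
])

```text
t: 4.2
tool_pos: [0.4926, 0.2824, 0.2251]
orientation: [0.065, 3.14, 0.001]
force: [-0.4, -0.9, 6.0]
opening: 0.0156
gripper_force: 15.0
```

Request:
apply_moves([
  [[0,2,0],[0,0,0]],
  [[0,0,0],[0,0,0]],
])

```text
t: 4.37
tool_pos: [0.4927, 0.2838, 0.2251]
orientation: [0.065, 3.141, -0.002]
force: [-1.7, -5.5, 7.6]
opening: 0.0156
gripper_force: 15.0
```

Request:
apply_moves([
  [[0,1,0],[0,0,0]],
  [[0,0,0],[0,0,0]],
  [[0,0,0],[0,0,0]],
])

```text
t: 4.62
tool_pos: [0.4928, 0.2841, 0.2251]
orientation: [-0.066, -3.141, 0.004]
force: [-2.0, -9.0, 9.3]
opening: 0.0158
gripper_force: 15.0
```

Request:
apply_moves([
  [[0,1,0],[0,0,0]],
  [[0,0,0],[0,0,0]],
  [[0,0,0],[0,0,0]],
])

```text
t: 4.87
tool_pos: [0.4929, 0.2845, 0.225]
orientation: [-0.066, -3.14, 0.006]
force: [-2.0, -13.3, 12.2]
opening: 0.0154
gripper_force: 15.0
```

Request:
apply_moves([
  [[0,0,0],[0,0,0]],
  [[0,0,0],[0,0,0]],
  [[0,0,0],[0,0,0]],
  [[0,0,0],[0,0,0]],
  [[0,0,-10],[0,0,0]],
  [[0,0,-20],[0,0,0]],
  [[0,0,-30],[0,0,0]],
  [[0,0,0],[0,0,0]],
], claw=0.42)

```text
t: 5.53
tool_pos: [0.4944, 0.2872, 0.2915]
orientation: [0.065, 3.133, 0.006]
force: [1.5, 0.3, 0.9]
opening: 0.0393
gripper_force: 0.0
```

```bash
python3 - <<'E'
from h import *
print(robot.read_state()['opening'],robot.read_state()['force'],delta([.490,.255,.284],-.04))
im,d,c=cam('wrist');cv2.imwrite('pics/w3.png',im);np.savez('w3.npz',im=im,d=d,c=c)
P=cloud(d,c);Z=P[...,2]
m=((Z>.0645)&(Z<.07)&(P[...,0]<.52)).astype(np.uint8);n,l,st,ce=cv2.connectedComponentsWithStats(m)
for i in range(1,n):
  if st[i,4]>60: q=P[l==i];print(st[i],(q.min(0)+q.max(0))/2,q.min(0),q.max(0))
m=((Z>.069)&(Z<.08)).astype(np.uint8);n,l,st,ce=cv2.connectedComponentsWithStats(m)
for i in range(1,n):
  if st[i,4]>60: q=P[l==i];print('s',st[i],(q.min(0)+q.max(0))/2,q.min(0),q.max(0))
E
```

```text
0.039306984826161656 [1.45675806 0.30876982 0.91456165] (array([  3.1, -32.4,   7.3]), array([ 0.0041,  0.0075, -0.0015]), array([  3.1, -32.3,   7.5]))
[587 152  52  70 494] [0.48124637 0.49912685 0.06722411] [0.45538273 0.48555895 0.06450526] [0.50711    0.51269476 0.06994295]
[306 202  21  21 315] [0.49111264 0.28505767 0.0661525 ] [0.48311573 0.27752751 0.06455706] [0.49910955 0.29258782 0.06774793]
s [ 593  152   47   75 1115] [0.48151369 0.49830084 0.07449189] [0.45522511 0.48527139 0.06901414] [0.50780228 0.51133028 0.07996965]
```

View pics/w3.png

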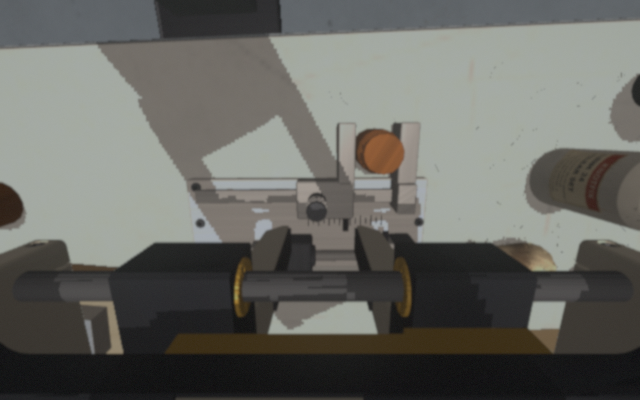

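The blank is clamped between the jaws at (380,152), upright, and the gauge is released. The post moved 30 mm, so the opening is about 36 mm and the yaw about -0.038. Next is the spring post.

```bash
python3 - <<'E'
from h import *
print(delta([.5442,.2332,.227],-.038))
E
```

```text
(array([-52. , -51.8,  62.5]), array([ 0.0035,  0.0064, -0.0035]), array([-52.2, -51.8,  62.3]))
```

Request:
apply_moves([
  [[-13,-13,0],[0.0035,0.0064,-0.0035]],
  [[-13,-13,0],[0,0,0]],
  [[-13,-13,0],[0,0,0]],
  [[-13,-13,0],[0,0,0]],
  [[0,0,15],[0,0,0]],
  [[0,0,0],[0,0,0]],
  [[0,0,0],[0,0,0]],
  [[0,0,0],[0,0,0]],
])

```text
t: 6.25
tool_pos: [0.5419, 0.2323, 0.2694]
orientation: [-0.059, -3.133, 0.006]
force: [0.1, -0.8, -0.0]
opening: 0.039
gripper_force: 0.0
```

```bash
python3 - <<'E'
from h import *
print(delta([.5442,.2332,.227],-.038))
im,d,c=cam('wrist')
P=cloud(d,c);Z=P[...,2]
m=((Z>.069)&(Z<.08)&(P[...,0]<.58)&(P[...,1]<.3)).astype(np.uint8);n,l,st,ce=cv2.connectedComponentsWithStats(m)
for i in range(1,n):
  if st[i,4]>60: q=P[l==i];print('s',st[i],(q.min(0)+q.max(0))/2,q.min(0),q.max(0))
E
```

```text
(array([-2.6,  1.1, 42.4]), array([-0.0037, -0.0076,  0.0002]), array([-2.2,  1. , 42.4]))
s [309 223  28  27 584] [0.5438589  0.23315262 0.07145292] [0.53472367 0.22414809 0.06917664] [0.55299413 0.24215716 0.0737292 ]
```

Request:
apply_moves([
  [[-2,1,14],[-0.0035,-0.0064,0]],
  [[0,0,14],[0,0,0]],
  [[0,0,10],[0,0,0]],
  [[0,0,0],[0,0,0]],
  [[0,0,0],[0,0,0]],
])

```text
t: 6.72
tool_pos: [0.5436, 0.2329, 0.2304]
orientation: [-0.06, -3.138, 0.001]
force: [-0.2, -1.0, -0.1]
opening: 0.0391
gripper_force: 0.0
```

Request:
apply_moves([
  [[0,0,0],[0,0,0]],
  [[0,0,0],[0,0,0]],
])

```text
t: 6.88
tool_pos: [0.5447, 0.233, 0.2324]
orientation: [0.06, 3.14, 0.001]
force: [-0.8, 0.2, -0.1]
opening: 0.0392
gripper_force: 0.0
```

Request:
apply_moves([
  [[0,0,4],[0,0,0]],
  [[0,0,0],[0,0,0]],
  [[0,0,0],[0,0,0]],
])

```text
t: 7.13
tool_pos: [0.5443, 0.2328, 0.2276]
orientation: [-0.06, -3.141, 0.0]
force: [1.7, -0.4, 0.5]
opening: 0.039
gripper_force: 0.0
```

Request:
apply_moves([
  [[0,0,0],[0,0,0]],
  [[0,0,0],[0,0,0]],
  [[0,0,0],[0,0,0]],
  [[0,0,0],[0,0,0]],
  [[0,0,0],[0,0,0]],
  [[0,0,0],[0,0,0]],
], claw=0.0, newtons=30)

```text
t: 7.63
tool_pos: [0.5445, 0.2319, 0.2276]
orientation: [-0.061, -3.141, 0.003]
force: [-0.7, -6.7, 3.0]
opening: 0.0173
gripper_force: 30.0
```

Request:
apply_moves([
  [[0,-3,0],[0,0,0]],
  [[0,-5,0],[0,0,0]],
  [[0,-5,0],[0,0,0]],
  [[0,-5,0],[0,0,0]],
  [[0,-5,0],[0,0,0]],
  [[0,-5,0],[0,0,0]],
  [[0,-4,0],[0,0,0]],
  [[0,-3,0],[0,0,0]],
  [[0,0,0],[0,0,0]],
  [[0,0,0],[0,0,0]],
  [[0,0,0],[0,0,0]],
])

```text
t: 8.55
tool_pos: [0.5431, 0.1988, 0.2277]
orientation: [0.06, 3.14, 0.004]
force: [1.3, 7.8, -2.5]
opening: 0.017
gripper_force: 30.0
```

```bash
python3 - <<'E'
from h import *
for n in('wrist','scene','side'):
    im,d,c=cam(n);np.savez(f'{n}4.npz',im=im,d=d,c=c)
    P0=np.array([.4911,.285,.03]);th=-.038;B=np.array([[np.cos(th),-np.sin(th)],[np.sin(th),np.cos(th)]])
    pg=np.r_[P0[:2]+B@[28.5e-3,25e-3],.03];u,v=proj(pg,c);print(n,u,v,c['extrinsics'][2]@np.r_[pg,1])
    if n!='side':
        w=40 if n=='wrist' else 25;u=int(u);v=int(v)
        cv2.imwrite(f'pics/{n}4.png',cv2.resize(im[v-w:v+w,u-w:u+w],(500,500),interpolation=cv2.INTER_CUBIC))
a=cv2.hconcat([cv2.imread('pics/wrist4.png'),cv2.imread('pics/scene4.png')]);cv2.imwrite('pics/cmp4.png',cv2.resize(a,(800,400)))
print(robot.read_state()['tool_pos'],robot.read_state()['opening'])
E
```

```text
wrist 490.86614405046964 192.06204203421854 0.18227492053546424
scene 309.40443908877035 193.09387680766628 1.1469885430725832
side 292.3665728885972 216.84890772692503 1.2266900616610015
[0.54305639 0.19891374 0.22771123] 0.017055181270465503
```

View pics/cmp4.png

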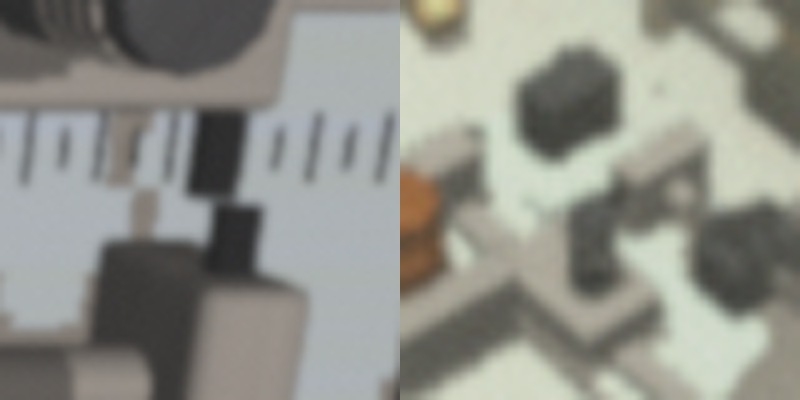

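In the wrist crop both pointers are clear, gauge tip at crop (213,192) and spring tip at (238,208). The spring pointer still sits a few mm toward +y. I'll measure it.

```bash
cat > ptr.py <<'E'
from h import *
import sys
def offs(im,c,th=-.038,show=True):
    g=cv2.cvtColor(im,cv2.COLOR_BGR2GRAY).astype(float)
    P0=np.array([.4911,.285]);B=np.array([[np.cos(th),-np.sin(th)],[np.sin(th),np.cos(th)]])
    # rectify: base x rows 10..34 mm, y (rel. to gauge post) 8..42 mm, 0.1 mm per px, at z=.03
    X=np.arange(10,38,.1);Y=np.arange(5,45,.1);xx,yy=np.meshgrid(X+10-10,Y,indexing='ij')
    W=np.stack([xx,yy],-1)/1000@B.T+P0
    E=np.array(c['extrinsics']);Q=np.concatenate([W,np.full(W.shape[:2]+(1,),.03)],-1)@E[:3,:3].T+E[:3,3]
    m1=(Q[...,0]/Q[...,2]*c['fx']+c['cx']).astype(np.float32);m2=(Q[...,1]/Q[...,2]*c['fy']+c['cy']).astype(np.float32)
    return X,Y,cv2.remap(g.astype(np.float32),m1,m2,cv2.INTER_CUBIC)
if __name__=='__main__':
    im,_,c=cam('wrist');X,Y,r=offs(im,c)
    for x in np.arange(18,37,1.):
        row=r[int(round((x-10)*10))];d=row<85
        n,l,st,ce=cv2.connectedComponentsWithStats(d.astype(np.uint8)[None])
        print(x,[(round(Y[st[i,0]],1),round(Y[st[i,0]+st[i,2]-1],1)) for i in range(1,n) if 30<st[i,4]<90])
E
python3 ptr.py
```

```text
18.0 [(np.float64(22.5), np.float64(28.2))]
19.0 [(np.float64(22.4), np.float64(28.3))]
20.0 [(np.float64(22.4), np.float64(28.3))]
21.0 [(np.float64(22.4), np.float64(28.3))]
22.0 [(np.float64(22.5), np.float64(28.3))]
23.0 [(np.float64(22.5), np.float64(28.2))]
24.0 [(np.float64(22.4), np.float64(28.3))]
25.0 [(np.float64(22.4), np.float64(28.3))]
26.0 [(np.float64(22.5), np.float64(28.1))]
27.0 [(np.float64(22.7), np.float64(28.0))]
28.0 []
29.0 []
30.0 [(np.float64(26.3), np.float64(31.9))]
31.0 [(np.float64(26.4), np.float64(32.0))]
32.0 [(np.float64(26.4), np.float64(32.0))]
33.0 [(np.float64(26.4), np.float64(32.0))]
34.0 [(np.float64(14.5), np.float64(23.0)), (np.float64(26.0), np.float64(32.0))]
35.0 []
36.0 []
```

The offset is 3.8 mm and the yaw is confirmed, because the edges stay straight.

Request:
apply_moves([
  [[0,-2,0],[0,0,0]],
  [[0,-1.8,0],[0,0,0]],
  [[0,0,0],[0,0,0]],
  [[0,0,0],[0,0,0]],
  [[0,0,0],[0,0,0]],
])

```text
t: 9.17
tool_pos: [0.5429, 0.1951, 0.2277]
orientation: [0.06, 3.14, 0.004]
force: [2.7, 7.5, -2.5]
opening: 0.0172
gripper_force: 30.0
```

```bash
python3 ptr.py | sed -n '4,8p;13,17p'
```

```text
21.0 [(np.float64(22.4), np.float64(28.1))]
22.0 [(np.float64(22.4), np.float64(28.1))]
23.0 [(np.float64(22.4), np.float64(28.1))]
24.0 [(np.float64(22.3), np.float64(28.1))]
25.0 [(np.float64(22.4), np.float64(28.1))]
30.0 [(np.float64(22.6), np.float64(28.2))]
31.0 [(np.float64(22.6), np.float64(28.3))]
32.0 [(np.float64(22.7), np.float64(28.3))]
33.0 [(np.float64(22.7), np.float64(28.3))]
34.0 [(np.float64(10.7), np.float64(19.2)), (np.float64(22.3), np.float64(28.3))]
```

Request:
apply_moves([
  [[0,-0.2,0],[0,0,0]],
  [[0,0,0],[0,0,0]],
  [[0,0,0],[0,0,0]],
  [[0,0,0],[0,0,0]],
  [[0,0,0],[0,0,0]],
  [[0,0,0],[0,0,0]],
  [[0,0,0],[0,0,0]],
  [[0,0,0],[0,0,0]],
])

```text
t: 9.88
tool_pos: [0.5429, 0.195, 0.2277]
orientation: [0.059, 3.14, 0.004]
force: [1.2, 8.2, -2.4]
opening: 0.0174
gripper_force: 30.0
```

```bash
python3 ptr.py | sed -n '6,7p;14,16p'; python3 -c "
from h import *
im,_,c=cam('wrist');cv2.imwrite('pics/fin.png',im)"
```

```text
23.0 [(np.float64(22.4), np.float64(28.1))]
24.0 [(np.float64(22.3), np.float64(28.1))]
31.0 [(np.float64(22.5), np.float64(28.2))]
32.0 [(np.float64(22.6), np.float64(28.2))]
33.0 [(np.float64(22.6), np.float64(28.2))]
```

View pics/fin.png

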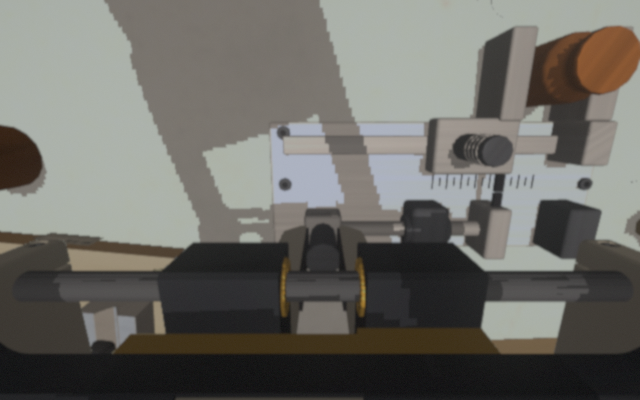

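The pointers line up at (498,188), within about 0.1 mm. The blank at (600,60) is upright and clamped, and the gripper still holds the spring post.

```bash
python3 -c "
from plant import robot
print(robot.close_job())"
```

```text
the job is handed in; nothing more can be done
None
```

The job is handed in: the gauge is shut firmly on the upright blank and released, and the gripper is holding the spring vice open with its pointer within about 0.1 mm of the gauge's pointer.

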